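# Snap a snap clip shut in the bench pliers and take it out

## Robot

A 6-joint arm with a two-finger parallel gripper is mounted at the origin on a cart in front of the work surface, level with it; the furniture and walls round the work are solid. World frame = base frame: x ahead of the robot, y to its left, z up, the work surface at z = 0. Lengths are in mm, angles in rad, forces in N, time in s.
With the tool pointing down it reaches from about 300 to 775 mm from the base axis. Payload 14.6 kg.
Tool frame: the origin (TCP) lies on the centre line of the jaws, within the pads' length; the fingertips stand ahead of it and the grasp point (between the pads) is the TCP (manip.nose_length is the y of the fingertips in the tool frame, in mm); y points along the fingers, z is the direction in which the jaws open and shut, and the axes are right-handed (so a half turn about y gives the same grasp; the last joint's range is limited). The gripper opens to 85 mm and grips with 20 to 120 N. Pads are 22 mm wide; open, the fingers measure 114 mm over their backs; the gripper's body (76 mm by 85 mm) begins 54 mm behind the grasp point. The pads swing forward as they close: fully open they stand 13 mm farther back than shut.
Start: joints at [1.117, 0.3, 1.521, -0, 1.321, -0.067], TCP at [207.471, 509.358, 250.281] pointing down, gripper open.
Joint ranges: [-3.03, 3.03], [-0.79, 2.21], [0.23, 2.52], [-1.04, 4.18], [0, 3.07], [-2.55, 2.55]. Speed limits (rad/s): [2.22, 2.22, 2.57, 3.14, 3.14, 3.14].

## Interface

Orientations are given as a unit quaternion [x, y, z, w].
In Python, from station import manip, imaging, spotter gives the robot as it stands.
- The arm moves only by the tool play_rows, never from a script. Its argument "series" is a list of rows, each an object of numbers: "grip": the gripper command: -1 is fully open, 1 is shut, values between are in proportion; "dx", "dy", "dz": the shift along the tool's x, y, z in cm; "ax", "ay", "az": the turn, a rotation vector about the tool's x, y, z in degrees. In form: [{"grip": .., "dx": .., "dy": .., "dz": .., "ax": .., "ay": .., "az": ..}, ...]. A call has 1 to 10 rows; each row shifts and turns the commanded pose from where the row before left it, along the tool's axes as they then stand; what a row does not reach is not made up. A row lasts 1/10 s, in which the tool goes at most 50 mm and 8.59 degrees, less where a joint would pass 70% of its speed; a pose out of reach is approached as far as the arm can. A call with a gripper value outside its range is refused whole. The fingers move at their own pace and stop on an object; "squeeze" is the grip in N (left out, the last holds). Time passes only in rows, so rows that do not move let the fingers close. It gives the time, the measured TCP pose, the force and the opening at its end, in the units of the state.
- manip.state(): the state, without advancing time (a new reading comes with each control period).
- imaging.read_camera(name): name is "scene" or "side" or "wrist"; returns a dict with "frame" (480x640x3 uint8, blue, green, red), "camera_matrix" (3x3 intrinsics, pixels), "extrinsics" (4x4, takes a point from world to camera coordinates); the wrist camera has in their place "mount" (4x4, takes a point from camera to tool coordinates, whose origin is the TCP and whose axes are the tool frame's). Camera axes: x right, y up, looking along -z (the intrinsics and any distortion apply to the point x, -y, -z); pixel columns grow to the right and rows downward; lengths in mm; the calibration is good to about 2 mm. A picture is of the moment at which its call begins: read the wrist's pose just before it. There is no depth.
- manip.finish_job(): hands the job in, once; it reports no verdict.
Trained networks look in a picture, given as the dict that the camera call returned (one of the last four; its "shot" number tells which), for a name from the list of things; names that differ only in an ending like _2 or _b are one class to them, and where a whole thing is asked for, a point or a joint stands for the part that bears it (a point fixed in the world has none). Each returns a list of dicts, best first, with "confidence" (0 to 1); they miss things now and then, are a little off and sometimes report something else, mostly with a low value. They report only what shows in the picture. A call takes as long as a camera call. They do not tell look-alikes from the thing itself.
- spotter.search_frame(picture, label): "box" ([centre column, centre row, width, height] in pixels, round what is visible of it).
- spotter.landmark_of(picture, label): "position" ([column, row] in pixels: a listed point, or the origin of a listed thing).
The state is a dict: "time_s": time; "joint_positions": joint angles; "joint_vel": joint speeds; "effort": joint torques, N m; "position": TCP position; "eef_rot": TCP orientation; "ft_force": force on the tool from outside, world axes, zero at the start; "ft_torque": the same for the moment, N m; "opening": finger opening in mm.
Only numpy, scipy, OpenCV 4.12 (cv2) and the standard library are available. Lean on these libraries where they do the work, as an engineer would, in place of code of your own. Each camera call takes 0.05 s, during which the arm holds its last target.

## Task

The snap clip lying in the bench-mounted pliers is still open. Press the pliers' upper handle down until the clip snaps shut, let the handle spring back up, then draw the shut clip out sideways by its tail and lay it flat on the bench, right way up and not touching the pliers. Leave the tape measure, the bolt and the masking tape where they are.

Things in the scene. Friction and masses are not known exactly. Their poses are not given: they have to be found in the camera images.
- snap_pliers: Bench-held pliers, fixed. Grey foot plate 230 x 70 x 12 mm (x -125 to +105). Upper arm hinged at the far end (x=80, z=60 mm, axis along y); its black grip points to -x, its end 150 mm up. A round die on it covers the clip at x=10 mm; there and towards the hinge the raised arm is within 20 mm of y=0 and 110 mm of the bench. Origin: under the foot, z up.
- anvil (a point): Centre of the anvil's top, where the clip's origin lies at first: (10, 0, 40) mm in the pliers' frame, same axes. Ribs at x=+-14 mm (4 mm high) and an end stop at y=-31 mm leave the nest open only to +y. The anvil ends at y=+37 mm; beyond it the clip's tail sticks out free, 40 mm above the bench.
- pliers_arm (a joint): Angle of the upper arm: 0 = handle up (a spring holds it there and brings it back when let go), grows as the handle is pressed down; about 0.28 rad = closed, hard stop at 0.286. The handle takes 2 to 3 N to move, up to about 8 N to snap the clip.
- handle_press (a point): Where to press: on the upper face of the upper black grip (24 mm wide, 100 mm long). At 192 mm from the hinge axis, 30 mm of it square to the arm; moves on a circle about the hinge, about 52 mm down from open to closed.
- clip: Loose clip, stiff white plastic, about 60 g. Base: flat bar 6 mm thick, 20 mm wide from y=-27 to +20 mm; then the tail, 14 mm wide, to y=+95, with a lug 14 mm high from y=55 to 95. Origin: on the underside, below the die; z up, +y along the tail. The hinged leaf over y=-22 to +25 stands open; its nose snaps under a sprung bar at y=27; shut, the clip is 13 mm high there, and 30 mm are free under the raised die.
- clip_tail (a point): Middle of the tail's lug, to grip it by (across its 14 mm width, along x; lug 40 mm long): 75 mm from the clip's origin along +y, 6 mm above its underside; the lug's top is 8 mm higher.
- clip_leaf (a joint): Angle of the clip's leaf about its hinge: 0 = open, 0.40 rad = snapped shut, where it stays by itself; pressed less than about 0.3 it opens again.
- tape_measure: Bystander: yellow and black tape measure, 37 x 83 x 68 mm, standing right of the pliers; origin under its centre.
- hex_bolt: Bystander: steel hexagon bolt, 62 mm long, lying right of the pliers; origin under its centre.
- masking_tape: Bystander: roll of masking tape, 109 mm across, 24 mm high, lying flat left of the pliers; origin under its centre.
Things that resemble listed ones, but are neither listed nor needed, are in the scene too. What is meant by the clip is not black or green, and is the larger of those in its own colour.

How it is judged (in metres and radians):
On the way:
1. the clip has been snapped shut by the pliers: leaf shut and handle pressed down while the clip lies on the anvil (value of joint clip_leaf above 0.37 rad and value of joint pliers_arm above 0.23 rad and distance between clip and anvil below 0.012 m), for 0.1 s.
At the end, for the whole second after the job is handed in: The clip is snapped shut (leaf above 0.37 rad) and lies still and flat on the bench, right way up (origin below 7 mm, tilt below 0.12 rad), its origin over 50 mm from the anvil's centre seen from above and not touching the pliers, whose handle is back up (below 0.06 rad) (value of joint clip_leaf above 0.37 rad and value of joint pliers_arm below 0.06 rad and height (world z) of clip below 0.007 m and angle between clip's own z axis and vertical below 0.12 rad and contact force between clip and snap_pliers below 0.05 N and horizontal distance between clip and anvil above 0.05 m and linear speed of clip below 0.02 m/s).
It fails at once if a bystander (tape measure, bolt, masking tape) is moved by over 30 mm (distance of any of tape_measure, hex_bolt, masking_tape from where it was at the start of the episode above 0.03 m).
It also fails if it takes over 48 s, if anything falls off the work surface, if the arm or the gripper's body presses on something with over 40 N, if the wrist force passes 120 N, or if a joint passes its speed limit or range.

## Working session

There is one attempt and no reset: what is moved stays moved. The work goes in short steps, Python scripts to look and compute and a tool call to move; the robot and the scene stay as the last step left them, time stands still between calls to the robot, and variables do not carry over. Pictures are saved under pics/ and viewed, and the job is handed in when it is done.

Besides the shell and the picture viewer there is one more tool, called after "Emit:" as name(argument=value, ...) on one line, values as JSON. play_rows: Moves the arm, as the interface text tells. Its arguments: {"type":"object","properties":{"series":{"type":"array"},"squeeze":{"type":"number"}},"required":["series"]}

```bash
ls; mkdir -p pics; cat > h.py <<'E'
import numpy as np, cv2
from station import manip, imaging, spotter
from scipy.spatial.transform import Rotation as R
def proj(p,P):
    K=np.array(p['camera_matrix']);T=np.array(p['extrinsics'])
    P=np.atleast_2d(P);c=P@T[:3,:3].T+T[:3,3]
    q=np.c_[c[:,0],-c[:,1],-c[:,2]]@K.T
    return q[:,:2]/q[:,2:]
def ray(p,uv):
    K=np.array(p['camera_matrix']);T=np.array(p['extrinsics'])
    d=np.linalg.inv(K)@np.array([uv[0],uv[1],1.]);d=np.array([d[0],-d[1],-d[2]])
    Rm=T[:3,:3];return -Rm.T@T[:3,3],Rm.T@d
def atz(p,uv,z):
    o,d=ray(p,uv);return o+d*(z-o[2])/d[2]
def wristfix(p,st):
    M=np.array(p['mount']);T=np.eye(4);T[:3,:3]=R.from_quat(st['eef_rot']).as_matrix();T[:3,3]=st['position']
    p['extrinsics']=np.linalg.inv(T@M);return p
def snap(n):
    st=manip.state();p=imaging.read_camera(n)
    if n=='wrist':wristfix(p,st)
    return p
E
python3 - <<'E'
from h import *
print(manip.state(), manip.nose_length)
for n in['scene','side']:
    p=snap(n);cv2.imwrite(f'pics/{n}0.png',p['frame'])
    print(n,[k for k in p], np.round(ray(p,(320,240)),3).tolist())
    for l in['snap_pliers','anvil','handle_press','clip','clip_tail','tape_measure','hex_bolt','masking_tape']:
        print(l,[(np.round(d['position']).tolist(),round(d['confidence'],2)) for d in spotter.landmark_of(p,l)])
    for l in ['clip','snap_pliers']: print(l,[(np.round(d['box']).tolist(),round(d['confidence'],2)) for d in spotter.search_frame(p,l)])
E
```

```text
pics
{'time_s': 0.0, 'joint_positions': array([ 1.11740320e+00,  3.00502990e-01,  1.52160841e+00, -3.70081778e-06,
        1.32068290e+00, -6.65839652e-02]), 'joint_vel': array([-0.00039738,  0.00050035, -0.00112172, -0.00025851, -0.00051603,
        0.00080345]), 'effort': array([ 3.21433899e-04, -5.43505704e+01, -3.61792195e+01, -4.31976775e-05,
        4.07780157e-03, -1.45408234e-05]), 'position': array([207.3794841 , 509.17113202, 249.6922418 ]), 'eef_rot': array([ 0.694334  , -0.13601435,  0.13579837, -0.69351221]), 'ft_force': array([-0.42874483,  1.13429476,  0.3862468 ]), 'ft_torque': array([0.0309062 , 0.04911757, 0.02537759]), 'opening': 85.4366905890877} 19.0
scene ['frame', 'camera_matrix', 'extrinsics', 'shot'] [[-521.921, -533.251, 758.097], [0.773, 0.416, -0.479]]
snap_pliers [([410.0, 282.0], 0.97)]
anvil [([411.0, 265.0], 0.62)]
handle_press [([393.0, 247.0], 0.58)]
clip [([414.0, 267.0], 0.87), ([354.0, 344.0], 0.74), ([496.0, 331.0], 0.66), ([275.0, 264.0], 0.6)]
clip_tail [([355.0, 323.0], 0.66), ([383.0, 256.0], 0.61), ([295.0, 267.0], 0.48)]
tape_measure [([497
[... 228 characters left out ...]
1.0], 0.58)]
snap_pliers [([407.0, 275.0, 64.0, 77.0], 0.69)]
side ['frame', 'camera_matrix', 'extrinsics', 'shot'] [[366.013, 1180.026, 742.3], [0.124, -0.873, -0.472]]
snap_pliers [([305.0, 242.0], 0.69)]
anvil [([302.0, 231.0], 0.92)]
handle_press [([337.0, 206.0], 0.61)]
clip [([398.0, 258.0], 0.75), ([302.0, 227.0], 0.58), ([326.0, 267.0], 0.52), ([309.0, 309.0], 0.41)]
clip_tail [([371.0, 253.0], 0.81), ([319.0, 281.0], 0.67), ([293.0, 241.0], 0.54), ([304.0, 296.0], 0.52)]
tape_measure [([344.0, 216.0], 0.77), ([337.0, 205.0], 0.44)]
hex_bolt []
masking_tape []
clip [([299.0, 236.0, 20.0, 29.0], 0.68), ([386.0, 252.0, 43.0, 6.0], 0.66)]
snap_pliers [([310.0, 226.0, 84.0, 46.0], 0.77)]
```

```bash
python3 - <<'E'
from h import *
a=cv2.imread('pics/scene0.png');b=cv2.imread('pics/side0.png')
cv2.imwrite('pics/c0.png',cv2.resize(a[200:380,200:540],None,fx=2.3,fy=2.3,interpolation=2))
cv2.imwrite('pics/c1.png',cv2.resize(b[170:340,230:430],None,fx=3.5,fy=3.5,interpolation=2))
E
```

```text
(no output)
```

View pics/scene0.png

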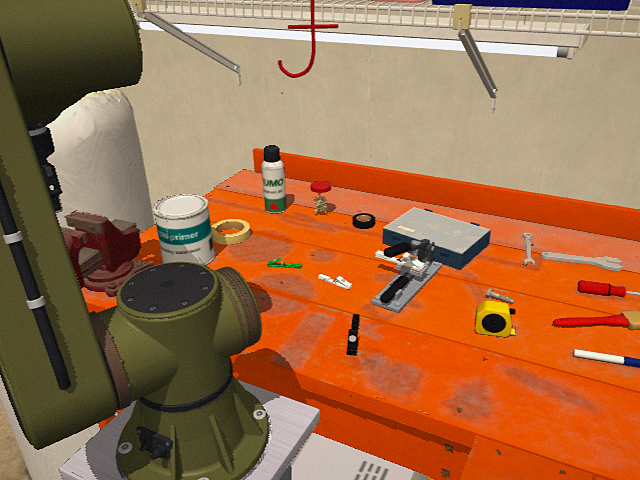

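View pics/side0.png

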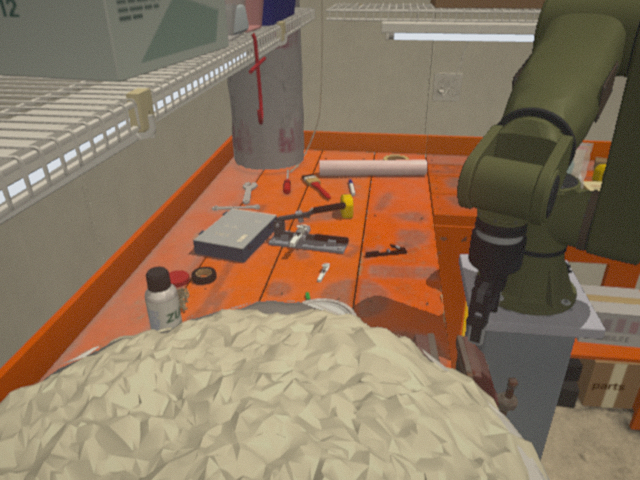

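View pics/c0.png

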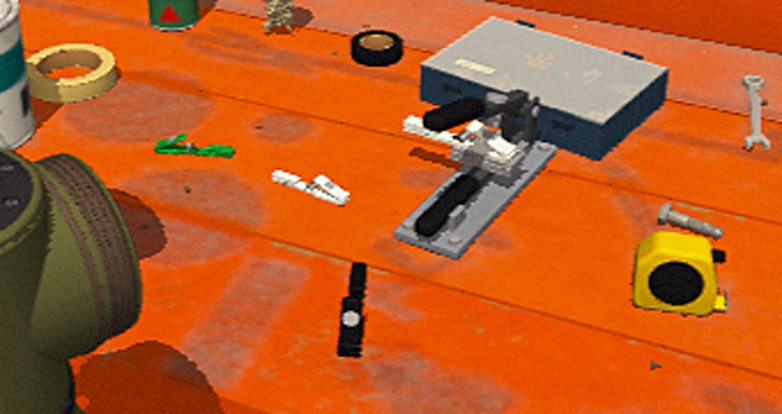

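View pics/c1.png

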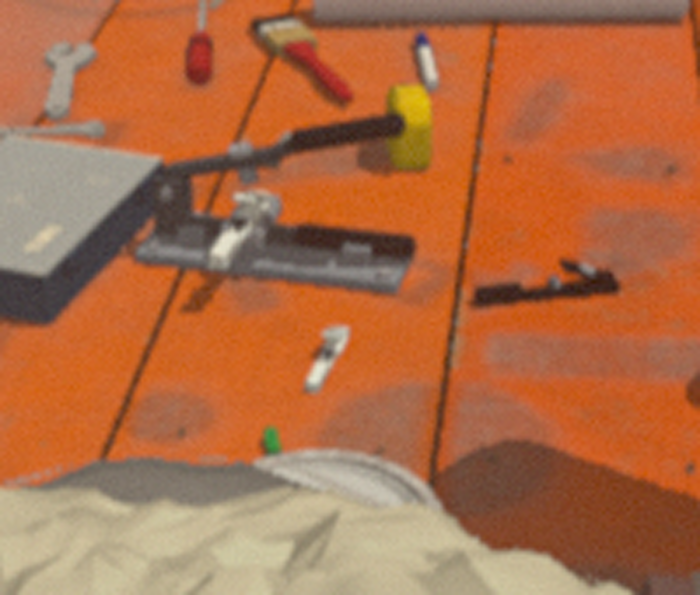

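White clip in the pliers (scene about 400,262) is the one meant. The small white clip at (336,281), the green one at (286,264) and the black one at (354,334) are look-alikes. The tape measure is at (497,318), the bolt at (500,296) and the masking tape at (230,232).

```bash
cat > fit.py <<'E'
from h import *
from scipy.optimize import least_squares
def T(x,P):
    c,s=np.cos(x[2]),np.sin(x[2]);P=np.atleast_2d(P)
    return np.c_[x[0]+c*P[:,0]-s*P[:,1],x[1]+s*P[:,0]+c*P[:,1],P[:,2]]
def fit(obs,x0):
    f=lambda x:np.concatenate([(proj(p,T(x,P))-uv).ravel()*w for p,P,uv,w in obs])
    r=least_squares(f,x0,loss='soft_l1');return r.x,f(r.x).reshape(-1,2)
E
python3 - <<'E'
from fit import *
s=snap('scene');d=snap('side')
print([np.round(atz(s,(410,282),0))])
P1=np.array([[-125,35,12],[-125,-35,12],[105,-35,12.]]);u1=np.array([[371.7,302.6],[398.3,312.2],[441.3,265.2]])
P2=np.array([[-125,35,12],[105,35,12],[-125,-35,12.]]);u2=np.array([[345,253],[269,243],[348.6,239.4]])
P3=np.array([[10,0,40.]])
x,r=fit([(s,P1,u1,1),(d,P2,u2,1),(s,P3,np.array([[411,265]]),.7),(d,P3,np.array([[302,231.]]),.7)],[450,0,0])
print(x,np.round(r,1))
np.save('pl.npy',x)
for k,uv,z in[('tape',(497,334),0),('bolt',(501,299),0),('mask',(229,238),0)]:print(k,atz(s,uv,z).round())
f=cv2.resize(s['frame'],None,fx=1,fy=1)
E
```

```text
[array([ 604., -165.,    0.])]
[ 598.13477193 -165.19756447    6.18157316] [[-1.2 -2. ]
 [ 0.5 -2.2]
 [-0.4 -2. ]
 [ 0.1 -2.9]
 [ 0.2 -1.4]
 [ 1.  -0.4]
 [ 0.5  1.3]
 [ 0.7  0.2]]
tape [ 493. -395.    0.]
bolt [ 624. -374.    0.]
mask [605. 358.   0.]
```

```bash
python3 - <<'E'
from fit import *
st=manip.state();print(R.from_quat(st['eef_rot']).as_matrix().round(3))
p=snap('wrist');print(np.round(p['mount'],2),np.round(p['camera_matrix'],1))
x=np.load('pl.npy');print(T(x,[[-94,0,145],[-111,0,94],[10,78,46],[10,0,40],[-125,35,0],[10,110,0],[10,205,0]]).round(1))
s=snap('scene');print([atz(s,u,5).round() for u in[(320,276),(350,286),(286,264),(354,334)]],manip.state()['time_s'])
E
```

```text
[[ 0.926 -0.     0.377]
 [-0.377  0.     0.926]
 [-0.    -1.    -0.   ]]
[[  -0.     -0.95   -0.33  -84.92]
 [   0.      0.33   -0.95 -123.64]
 [   1.     -0.      0.      0.16]
 [   0.      0.      0.      1.  ]] [[397.1   0.  315.1]
 [  0.  397.1 234.4]
 [  0.    0.    1. ]]
[[ 504.6 -155.7  145. ]
 [ 487.7 -153.9   94. ]
 [ 616.   -88.6   46. ]
 [ 608.1 -166.2   40. ]
 [ 477.3 -117.7    0. ]
 [ 619.2  -56.8    0. ]
 [ 628.9   37.7    0. ]]
[array([531.,  37.,   5.]), array([521., -47.,   5.]), array([545., 141.,   5.]), array([ 360., -131.,    5.])] 1.3
```

Emit:
play_rows(series=[{"grip": 0.6, "dx": 2.75, "dz": -2.33, "dy": -0.1}, {"grip": 0.6, "dx": 2.75, "dz": -2.33, "dy": -0.1}, {"grip": 0.6, "dx": 2.75, "dz": -2.33}, {"grip": 0.6, "dx": 2.75, "dz": -2.33}, {"grip": 0.6, "dx": 2.75, "dz": -2.33}, {"grip": 0.6, "dx": 2.75, "dz": -2.33}, {"grip": 0.6, "dx": 2.75, "dz": -2.33}, {"grip": 0.6, "dx": 2.75, "dz": -2.33}, {"grip": 0.6, "dx": 2.75, "dz": -2.33}, {"grip": 0.6, "dx": 2.75, "dz": -2.33}])

```text
$.series[0]: bad value
```

Emit:
play_rows(series=[{"grip": 1, "dx": 2.75, "dz": -2.33}, {"grip": 1, "dx": 2.75, "dz": -2.33}, {"grip": 1, "dx": 2.75, "dz": -2.33}, {"grip": 1, "dx": 2.75, "dz": -2.33}, {"grip": 1, "dx": 2.75, "dz": -2.33}, {"grip": 1, "dx": 2.75, "dz": -2.33}, {"grip": 1, "dx": 2.75, "dz": -2.33}, {"grip": 1, "dx": 2.75, "dz": -2.33}, {"grip": 1, "dx": 2.75, "dz": -2.33}, {"grip": 1, "dx": 2.75, "dz": -2.33}])

```text
$.series[0]: bad value
```

Emit:
play_rows(series=[{"grip": 1, "ay": 8.2}, {"grip": 1, "ay": 8.2}, {"grip": 1, "ay": 8.2}, {"grip": 1, "ay": 8.2}, {"grip": 1, "ay": 8.2}, {"grip": 1, "ay": 8.2}, {"grip": 1, "ay": 8.2}, {"grip": 1, "ay": 8.2}, {"grip": 1, "ay": 8.0}, {"grip": 1}])

```text
$.series[0]: bad value
```

```bash
python3 - <<'E'
from fit import *
st=manip.state();print(st['time_s'],st['position'].round(1),st['opening'],st['joint_positions'].round(2));print(R.from_quat(st['eef_rot']).as_matrix().round(3))
p=snap('wrist');cv2.imwrite('pics/w1.png',p['frame'])
for l in['snap_pliers','anvil','handle_press','clip','clip_tail']:
    print(l,[(np.round(d['position']).tolist(),round(d['confidence'],2)) for d in spotter.landmark_of(p,l)])
x=np.load('pl.npy');print(proj(p,T(x,[[-125,35,12],[-125,-35,12],[105,35,12],[105,-35,12],[10,0,40],[-94,0,145],[10,75,46]])).round())
import pickle;pickle.dump({k:p[k] for k in('frame','camera_matrix','extrinsics')},open('w1.pkl','wb'))
E
```

```text
1.3 [207.5 509.4 250.3] 85.3201398520412 [ 1.12  0.3   1.52  0.    1.32 -0.07]
[[ 0.926 -0.     0.377]
 [-0.377  0.     0.926]
 [-0.    -1.     0.   ]]
snap_pliers []
anvil []
handle_press []
clip []
clip_tail []
[[ -45.  551.]
 [ -90.  561.]
 [  41.  651.]
 [  -0.  659.]
 [ -29.  642.]
 [-166.  714.]
 [  16.  639.]]
```

View pics/w1.png

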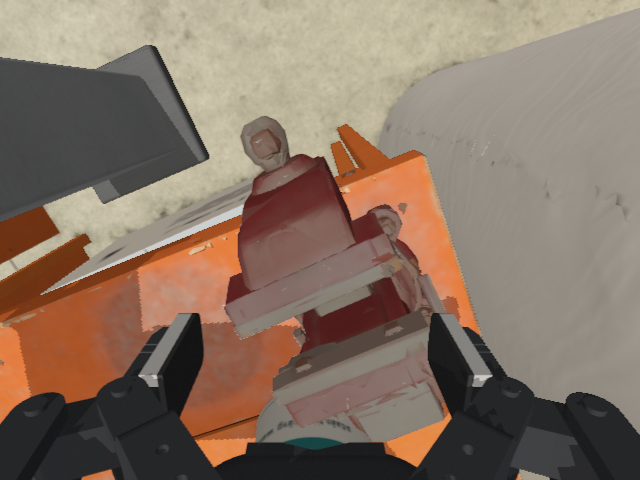

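Emit:
play_rows(series=[{"grip": 1, "dx": 0, "dy": -3.5, "dz": 0, "ax": 0, "ay": 0, "az": 0}, {"grip": 1, "dx": 0, "dy": -3.5, "dz": 0, "ax": 0, "ay": 0, "az": 0}, {"grip": 1, "dx": 0, "dy": -3.5, "dz": 0, "ax": 0, "ay": 0, "az": 0}, {"grip": 1, "dx": 2.75, "dy": 0, "dz": -2.33, "ax": 0, "ay": 0, "az": 0}, {"grip": 1, "dx": 2.75, "dy": 0, "dz": -2.33, "ax": 0, "ay": 0, "az": 0}, {"grip": 1, "dx": 2.75, "dy": 0, "dz": -2.33, "ax": 0, "ay": 0, "az": 0}, {"grip": 1, "dx": 2.75, "dy": 0, "dz": -2.33, "ax": 0, "ay": 0, "az": 0}, {"grip": 1, "dx": 2.75, "dy": 0, "dz": -2.33, "ax": 0, "ay": 0, "az": 0}, {"grip": 1, "dx": 2.75, "dy": 0, "dz": -2.33, "ax": 0, "ay": 0, "az": 0}, {"grip": 1, "dx": 2.75, "dy": 0, "dz": -2.33, "ax": 0, "ay": 0, "az": 0}])

```text
time_s: 2.6
position: [324.6, 284.3, 355.4]
eef_rot: [-0.694, 0.136, -0.136, 0.694]
ft_force: [0.6, -0.0, 0.7]
opening: -0.0
```

Emit:
play_rows(series=[{"grip": 1, "dx": 2.75, "dy": 0, "dz": -2.33, "ax": 0, "ay": 0, "az": 0}, {"grip": 1, "dx": 2.75, "dy": 0, "dz": -2.33, "ax": 0, "ay": 0, "az": 0}, {"grip": 1, "dx": 2.75, "dy": 0, "dz": -2.33, "ax": 0, "ay": 0, "az": 0}, {"grip": 1, "dx": 2.75, "dy": 0, "dz": -2.33, "ax": 0, "ay": 0, "az": 0}, {"grip": 1, "dx": 2.75, "dy": 0, "dz": -2.33, "ax": 0, "ay": 0, "az": 0}, {"grip": 1, "dx": 2.75, "dy": 0, "dz": -2.33, "ax": 0, "ay": 0, "az": 0}, {"grip": 1, "dx": 2.75, "dy": 0, "dz": -2.33, "ax": 0, "ay": 0, "az": 0}, {"grip": 1, "dx": 2.75, "dy": 0, "dz": -2.33, "ax": 0, "ay": 0, "az": 0}, {"grip": 1, "dx": 2.75, "dy": 0, "dz": -2.33, "ax": 0, "ay": 0, "az": 0}, {"grip": 1, "dx": 2.75, "dy": 0, "dz": -2.33, "ax": 0, "ay": 0, "az": 0}])

```text
time_s: 3.6
position: [491.5, -35.3, 355.4]
eef_rot: [-0.694, 0.136, -0.136, 0.694]
ft_force: [0.1, 0.6, 0.9]
opening: -0.1
```

Emit:
play_rows(series=[{"grip": 1, "dx": 2.75, "dy": 0, "dz": -2.33, "ax": 0, "ay": 0, "az": 0}, {"grip": 1, "dx": 2.75, "dy": 0, "dz": -2.33, "ax": 0, "ay": 0, "az": 0}, {"grip": 1, "dx": 2.75, "dy": 0, "dz": -2.33, "ax": 0, "ay": 0, "az": 0}, {"grip": 1, "dx": 0, "dy": 3.0, "dz": 0, "ax": 0, "ay": 8.2, "az": 0}, {"grip": 1, "dx": 0, "dy": 3.0, "dz": 0, "ax": 0, "ay": 8.2, "az": 0}, {"grip": 1, "dx": 0, "dy": 3.0, "dz": 0, "ax": 0, "ay": 8.2, "az": 0}, {"grip": 1, "dx": 0, "dy": 0, "dz": 0, "ax": 0, "ay": 8.2, "az": 0}, {"grip": 1, "dx": 0, "dy": 0, "dz": 0, "ax": 0, "ay": 8.2, "az": 0}, {"grip": 1, "dx": 0, "dy": 0, "dz": 0, "ax": 0, "ay": 8.2, "az": 0}, {"grip": 1, "dx": 0, "dy": 0, "dz": 0, "ax": 0, "ay": 8.2, "az": 0}])

```text
time_s: 4.6
position: [541.1, -129.7, 265.2]
eef_rot: [0.542, -0.454, 0.454, -0.542]
ft_force: [-0.2, 1.1, -0.7]
opening: 0.0
```

Emit:
play_rows(series=[{"grip": 1, "dx": 0, "dy": 0, "dz": 0, "ax": 0, "ay": 8.2, "az": 0}, {"grip": 1, "dx": 0, "dy": 0, "dz": 0, "ax": 0, "ay": 8.0, "az": 0}, {"grip": 1, "dx": 0, "dy": 0, "dz": 0, "ax": 0, "ay": 0, "az": 0}])

```text
time_s: 4.9
position: [541.1, -129.7, 265.3]
eef_rot: [-0.474, 0.525, -0.525, 0.474]
ft_force: [-0.5, 1.3, 0.7]
opening: -0.2
```

```bash
cat > look.py <<'E'
from fit import *
import sys,pickle
n=sys.argv[1]
st=manip.state();print(st['time_s'],st['position'].round(1),st['opening'],st['joint_positions'].round(2));print(R.from_quat(st['eef_rot']).as_matrix().round(3))
p=snap('wrist');cv2.imwrite(f'pics/{n}.png',p['frame'])
for l in['snap_pliers','anvil','handle_press','clip','clip_tail']:
    print(l,[(np.round(d['position']).tolist(),round(d['confidence'],2)) for d in spotter.landmark_of(p,l)])
x=np.load('pl.npy');print(proj(p,T(x,[[-125,35,12],[-125,-35,12],[105,35,12],[105,-35,12],[10,0,40],[-94,0,145],[10,75,46]])).round())
pickle.dump({k:p[k] for k in('frame','camera_matrix','extrinsics')},open(n+'.pkl','wb'))
E
python3 look.py w2
```

```text
4.9 [ 541.1 -129.7  265.3] -0.1937954351459686 [-0.3   0.3   1.48 -0.    1.36 -0.2 ]
[[-0.103 -0.     0.995]
 [-0.995 -0.    -0.103]
 [ 0.    -1.    -0.   ]]
snap_pliers [([381.0, 213.0], 0.63)]
anvil [([393.0, 225.0], 0.89)]
handle_press [([273.0, 269.0], 0.85)]
clip [([111.0, 216.0], 0.75), ([286.0, 76.0], 0.72), ([400.0, 224.0], 0.64), ([385.0, 213.0], 0.5)]
clip_tail [([286.0, 11.0], 0.88), ([170.0, 192.0], 0.85), ([408.0, 145.0], 0.81), ([301.0, 400.0], 0.64)]
[[248. 184.]
 [252. 252.]
 [487. 184.]
 [478. 252.]
 [392. 228.]
 [266. 276.]
 [399. 146.]]
```

View pics/w2.png

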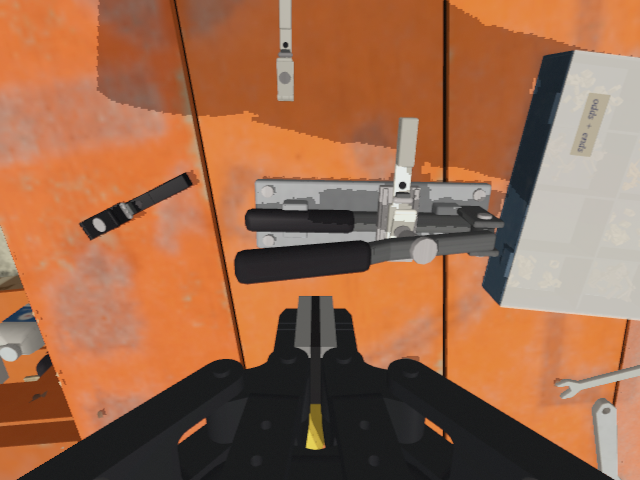

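```bash
python3 - <<'E'
import cv2
a=cv2.imread('pics/w2.png');cv2.imwrite('pics/w2c.png',cv2.resize(a[100:300,225:505],None,fx=2.85,fy=2.85,interpolation=2))
E
```

```text
(no output)
```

View pics/w2c.png

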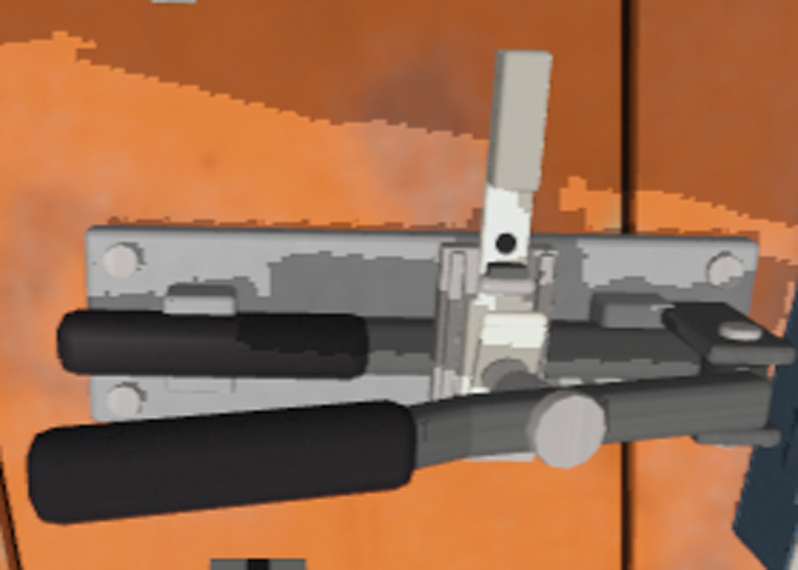

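```bash
cat > fit2.py <<'E'
from fit import *
import pickle
w=pickle.load(open('w2.pkl','rb'));s=snap('scene');d=snap('side')
P1=np.array([[-125,35,12],[-125,-35,12],[105,-35,12.]]);u1=np.array([[371.7,302.6],[398.3,312.2],[441.3,265.2]])
P2=np.array([[-125,35,12],[105,35,12],[-125,-35,12.]]);u2=np.array([[345,253],[269,243],[348.6,239.4]])
Pw=np.array([[-125,35,12],[105,35,12],[-125,-35,12.],[10,95,54]]);uw=np.array([[255.9,179.6],[490.6,183.5],[257.6,247.4],[408.8,118.4]])
x0=np.load('pl.npy')
x,r=fit([(w,Pw,uw,1)],x0);print('wrist only',x,r.round(1).tolist())
x,r=fit([(s,P1,u1,.7),(d,P2,u2,.7),(w,Pw,uw,1)],x0);print(x,r.round(1).tolist())
np.save('pl.npy',x)
th=.3
print('lug',T(x,[[10,75,54]]),'hp',T(x,[[-94,0,145]]))
# handle_press ray in wrist, intersect plane y=0 of pliers
o,dd=ray(w,(273,269));n=np.array([-np.sin(x[2]),np.cos(x[2]),0]);t=((np.r_[x[:2],0]-o)@n)/(dd@n);q=o+t*dd;print('hp ray',q,'x in pliers',(q-np.r_[x[:2],0])@[np.cos(x[2]),np.sin(x[2]),0])
# grip ends on the image: far end centre crop(38,475)
for c in[(30,475),(412,440)]:
  uv=(c[0]/2.85+225,c[1]/2.85+100);o,dd=ray(w,uv);t=((np.r_[x[:2],0]-o)@n)/(dd@n);q=o+t*dd;print(q,(q-np.r_[x[:2],0])@[np.cos(x[2]),np.sin(x[2]),0])
E
python3 fit2.py
```

```text
wrist only [ 602.9299259  -162.96817389    6.16651083] [[-2.5, 0.0], [2.2, -0.6], [-1.7, 0.5], [1.0, 0.3]]
[ 602.36330329 -163.05797532    6.16632493] [[-1.4, -2.5], [-0.5, -2.5], [-0.1, -1.9], [-1.2, -1.7], [-0.9, -1.0], [-0.3, 0.1], [-3.0, 0.1], [1.6, -0.4], [-2.2, 0.6], [0.3, 0.5]]
lug [[621.03969271 -89.73545164  54.        ]] hp [[ 509.00442155 -152.09808482  145.        ]]
hp ray [ 509.45157925 -152.15057901  141.94163075] x in pliers -93.54977155499992
[ 483.65949161 -149.12271009  138.82766377] -119.51897976802312
[ 578.30178883 -160.23326749  113.02259743] -24.226750765639274
```

Emit:
play_rows(series=[{"grip": 1, "dx": 0.86, "dy": 2.0, "dz": -1.05, "ax": 0, "ay": 0, "az": 0}, {"grip": 1, "dx": 0.86, "dy": 2.0, "dz": -1.05, "ax": 0, "ay": 0, "az": 0}, {"grip": 1, "dx": 0.86, "dy": 2.0, "dz": -1.05, "ax": 0, "ay": 0.8, "az": 0}, {"grip": 1, "dx": 0, "dy": 2.0, "dz": 0, "ax": 0, "ay": 0, "az": 0}, {"grip": 1, "dx": 0, "dy": 0, "dz": 0, "ax": 0, "ay": 0, "az": 0}])

```text
time_s: 5.8
position: [506.1, -152.0, 183.2]
eef_rot: [-0.471, 0.529, -0.527, 0.47]
ft_force: [-1.1, -0.3, 0.2]
opening: 0.3
```

```bash
python3 look.py w3
```

```text
5.8 [ 506.1 -152.   183.2] 0.32156171433854897 [-0.36  0.32  1.66  0.    1.17 -0.25]
[[-0.114 -0.004  0.993]
 [-0.993  0.001 -0.114]
 [-0.001 -1.    -0.004]]
snap_pliers [([438.0, 210.0], 0.97)]
anvil [([466.0, 225.0], 0.83)]
handle_press [([326.0, 291.0], 0.86)]
clip [([319.0, 33.0], 0.91), ([96.0, 222.0], 0.87), ([471.0, 227.0], 0.61)]
clip_tail [([173.0, 180.0], 0.96), ([488.0, 110.0], 0.68)]
[[279. 168.]
 [281. 255.]
 [589. 169.]
 [569. 256.]
 [469. 225.]
 [323. 293.]
 [487. 114.]]
```

View pics/w3.png

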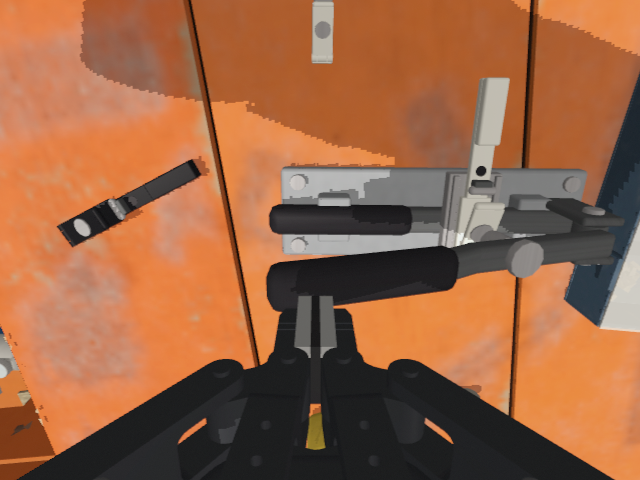

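Emit:
play_rows(series=[{"grip": 1, "dx": 0, "dy": 0.9, "dz": 0, "ax": 0, "ay": 0, "az": 0}, {"grip": 1, "dx": 0, "dy": 0.9, "dz": 0, "ax": 0, "ay": 0, "az": 0}, {"grip": 1, "dx": 0, "dy": 0.5, "dz": -0.15, "ax": 0, "ay": 0, "az": 0}, {"grip": 1, "dx": 0, "dy": 0.5, "dz": -0.2, "ax": 0, "ay": 0, "az": 0}, {"grip": 1, "dx": 0, "dy": 0, "dz": 0, "ax": 0, "ay": 0, "az": 0}])

```text
time_s: 6.6
position: [503.3, -151.7, 156.6]
eef_rot: [-0.471, 0.528, -0.528, 0.47]
ft_force: [0.9, 0.6, 1.5]
opening: 0.3
```

Emit:
play_rows(series=[{"grip": 1, "dx": 0, "dy": 0.6, "dz": -0.2, "ax": 0, "ay": 0, "az": 0}, {"grip": 1, "dx": 0, "dy": 0.6, "dz": -0.2, "ax": 0, "ay": 0, "az": 0}, {"grip": 1, "dx": 0, "dy": 0.6, "dz": -0.15, "ax": 0, "ay": 0, "az": 0}, {"grip": 1, "dx": 0, "dy": 0.6, "dz": -0.15, "ax": 0, "ay": 0, "az": 0}, {"grip": 1, "dx": 0, "dy": 0.5, "dz": -0.1, "ax": 0, "ay": 0, "az": 0}, {"grip": 1, "dx": 0, "dy": 0, "dz": 0, "ax": 0, "ay": 0, "az": 0}])

```text
time_s: 7.2
position: [495.4, -150.8, 127.6]
eef_rot: [-0.471, 0.528, -0.528, 0.47]
ft_force: [-2.5, -0.6, 2.7]
opening: 0.2
```

```bash
python3 look.py w4
```

```text
7.2 [ 495.4 -150.8  127.6] 0.2266119014529424 [-0.37  0.37  1.74 -0.    1.04 -0.25]
[[-0.114 -0.001  0.993]
 [-0.993  0.    -0.114]
 [-0.    -1.    -0.001]]
snap_pliers [([477.0, 231.0], 0.58)]
anvil [([522.0, 255.0], 0.81)]
handle_press []
clip [([340.0, 16.0], 0.96), ([526.0, 253.0], 0.72), ([71.0, 243.0], 0.56)]
clip_tail [([556.0, 118.0], 0.87), ([158.0, 199.0], 0.7)]
[[288. 183.]
 [290. 286.]
 [665. 183.]
 [635. 287.]
 [522. 253.]
 [360. 374.]
 [554. 117.]]
```

View pics/w4.png

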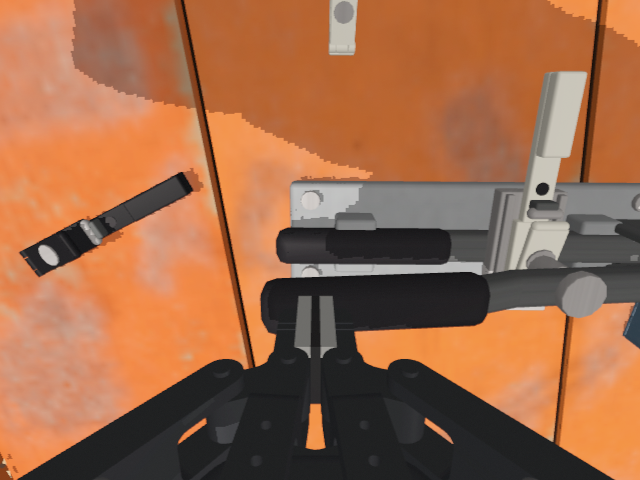

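Emit:
play_rows(series=[{"grip": 1, "dx": 0, "dy": 0.4, "dz": -0.1, "ax": 0, "ay": 0, "az": 0}, {"grip": 1, "dx": 0, "dy": 0.4, "dz": -0.1, "ax": 0, "ay": 0, "az": 0}, {"grip": 1, "dx": 0, "dy": 0.3, "dz": -0.05, "ax": 0, "ay": 0, "az": 0}, {"grip": 1, "dx": 0, "dy": 0.2, "dz": 0, "ax": 0, "ay": 0, "az": 0}, {"grip": 1, "dx": 0, "dy": 0, "dz": 0, "ax": 0, "ay": 0, "az": 0}])

```text
time_s: 8.0
position: [493.0, -150.6, 114.9]
eef_rot: [-0.471, 0.528, -0.528, 0.47]
ft_force: [-1.8, -0.1, 2.7]
opening: 0.2
```

Emit:
play_rows(series=[{"grip": 1, "dx": 0, "dy": 0.2, "dz": 0, "ax": 0, "ay": 0, "az": 0}, {"grip": 1, "dx": 0, "dy": 0, "dz": 0, "ax": 0, "ay": 0, "az": 0}])

```text
time_s: 8.2
position: [493.0, -150.6, 112.9]
eef_rot: [-0.471, 0.528, -0.528, 0.47]
ft_force: [-2.2, 0.0, 2.8]
opening: 0.2
```

Emit:
play_rows(series=[{"grip": 1, "dx": 0, "dy": 0.15, "dz": 0, "ax": 0, "ay": 0, "az": 0}, {"grip": 1, "dx": 0, "dy": 0, "dz": 0, "ax": 0, "ay": 0, "az": 0}])

```text
time_s: 8.4
position: [493.1, -150.6, 111.5]
eef_rot: [-0.471, 0.528, -0.528, 0.47]
ft_force: [-3.6, 0.2, 3.3]
opening: -0.4
```

```bash
python3 - <<'E'
from h import *
for n in['wrist','side','scene']:
    p=snap(n);f=p['frame']
    if n=='side':f=cv2.resize(f[170:300,230:380],None,fx=4,fy=4,interpolation=2)
    if n=='scene':f=cv2.resize(f[210:330,340:480],None,fx=4,fy=4,interpolation=2)
    cv2.imwrite(f'pics/{n}5.png',f)
E
```

```text
(no output)
```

View pics/wrist5.png

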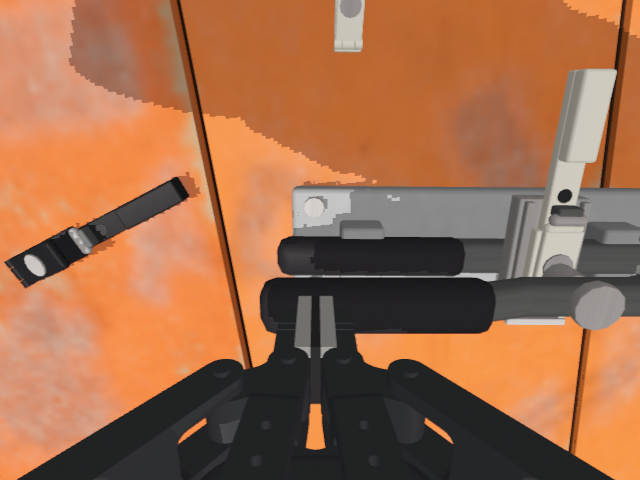

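View pics/side5.png

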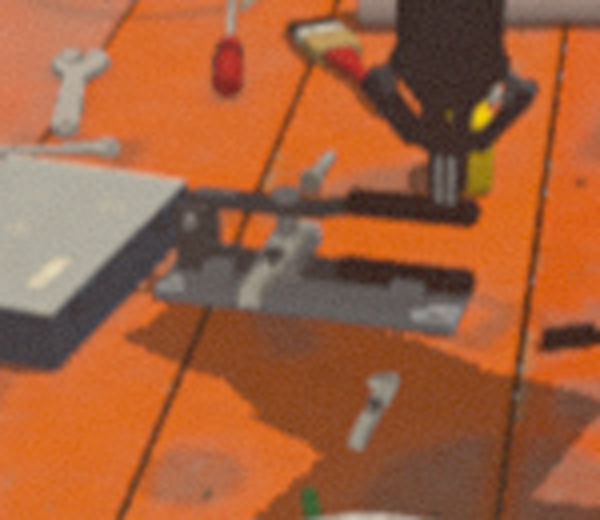

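View pics/scene5.png

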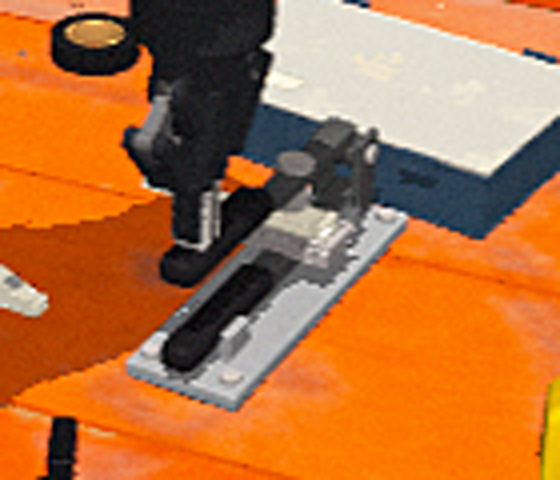

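Emit:
play_rows(series=[{"grip": 1, "dx": 0, "dy": 0.2, "dz": 0, "ax": 0, "ay": 0, "az": 0}, {"grip": 1, "dx": 0, "dy": 0, "dz": 0, "ax": 0, "ay": 0, "az": 0}])

```text
time_s: 8.75
position: [493.2, -150.6, 109.6]
eef_rot: [-0.471, 0.528, -0.528, 0.471]
ft_force: [-1.1, 0.3, 3.6]
opening: 0.0
```

Emit:
play_rows(series=[{"grip": 1, "dx": 0, "dy": 0.2, "dz": 0, "ax": 0, "ay": 0, "az": 0}, {"grip": 1, "dx": 0, "dy": 0, "dz": 0, "ax": 0, "ay": 0, "az": 0}])

```text
time_s: 8.95
position: [493.3, -150.6, 107.8]
eef_rot: [0.471, -0.528, 0.528, -0.471]
ft_force: [-3.4, 0.4, 6.5]
opening: 0.1
```

Emit:
play_rows(series=[{"grip": 1, "dx": 0, "dy": 0.15, "dz": 0, "ax": 0, "ay": 0, "az": 0}, {"grip": 1, "dx": 0, "dy": 0, "dz": 0, "ax": 0, "ay": 0, "az": 0}])

```text
time_s: 9.15
position: [493.3, -150.6, 107.0]
eef_rot: [0.471, -0.528, 0.528, -0.471]
ft_force: [-8.6, 2.5, 17.0]
opening: -0.1
```

Emit:
play_rows(series=[{"grip": 1, "dx": 0, "dy": 0.08, "dz": 0, "ax": 0, "ay": 0, "az": 0}, {"grip": 1, "dx": 0, "dy": 0, "dz": 0, "ax": 0, "ay": 0, "az": 0}, {"grip": 1, "dx": 0, "dy": 0, "dz": 0, "ax": 0, "ay": 0, "az": 0}])

```text
time_s: 9.45
position: [493.2, -150.6, 106.7]
eef_rot: [0.471, -0.528, 0.528, -0.471]
ft_force: [-11.1, 2.0, 21.1]
opening: 0.0
```

```bash
python3 - <<'E'
from h import *
for n in['wrist','side']:
    p=snap(n);f=p['frame']
    if n=='side':f=cv2.resize(f[170:300,230:380],None,fx=4,fy=4,interpolation=2)
    else:f=cv2.resize(f[50:350,440:640],None,fx=2,fy=2,interpolation=2)
    cv2.imwrite(f'pics/{n}6.png',f)
E
```

```text
(no output)
```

View pics/wrist6.png

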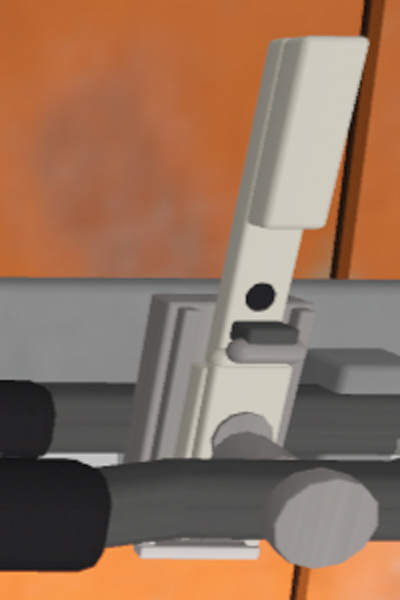

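View pics/side6.png

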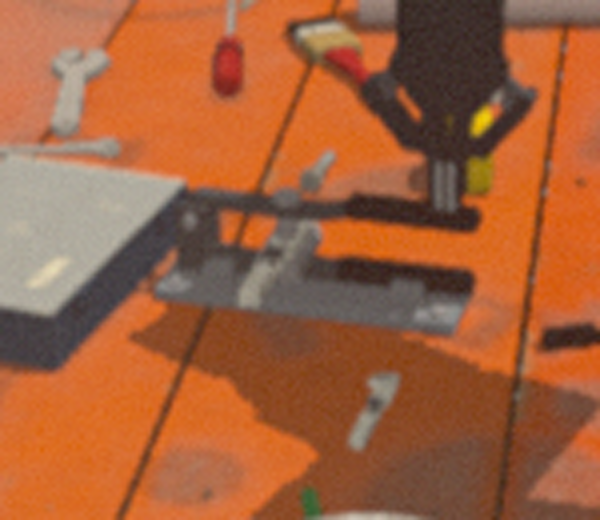

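Emit:
play_rows(series=[{"grip": 1, "dx": 0, "dy": -0.4, "dz": 0, "ax": 0, "ay": 0, "az": 0}, {"grip": 1, "dx": 0, "dy": -0.8, "dz": 0.1, "ax": 0, "ay": 0, "az": 0}, {"grip": 1, "dx": 0, "dy": -0.8, "dz": 0.2, "ax": 0, "ay": 0, "az": 0}, {"grip": 1, "dx": 0, "dy": -0.8, "dz": 0.2, "ax": 0, "ay": 0, "az": 0}, {"grip": 1, "dx": 0, "dy": -0.8, "dz": 0.2, "ax": 0, "ay": 0, "az": 0}, {"grip": 1, "dx": 0, "dy": -0.8, "dz": 0.3, "ax": 0, "ay": 0, "az": 0}, {"grip": 1, "dx": 0, "dy": -0.8, "dz": 0.3, "ax": 0, "ay": 0, "az": 0}, {"grip": 1, "dx": 0, "dy": -1.5, "dz": 0, "ax": 0, "ay": 0, "az": 0}, {"grip": 1, "dx": 0, "dy": -2.5, "dz": 0, "ax": 0, "ay": 0, "az": 0}, {"grip": 1, "dx": 0, "dy": -2.0, "dz": 0, "ax": 0, "ay": 0, "az": 0}])

```text
time_s: 10.55
position: [506.1, -152.1, 218.7]
eef_rot: [-0.471, 0.528, -0.528, 0.47]
ft_force: [0.3, 0.2, 1.1]
opening: -0.3
```

```bash
python3 look.py w7; python3 - <<'E'
import cv2
a=cv2.imread('pics/w7.png');cv2.imwrite('pics/w7c.png',cv2.resize(a[80:300,380:640],None,fx=2.7,fy=2.7,interpolation=2))
E
```

```text
10.55 [ 506.1 -152.1  218.7] -0.33271352701424467 [-0.36  0.28  1.62 -0.    1.24 -0.25]
[[-0.114 -0.     0.993]
 [-0.993  0.    -0.114]
 [-0.    -1.    -0.   ]]
snap_pliers [([428.0, 202.0], 0.86)]
anvil [([446.0, 210.0], 0.91)]
handle_press [([323.0, 260.0], 0.71)]
clip [([316.0, 37.0], 0.79), ([454.0, 206.0], 0.67), ([118.0, 210.0], 0.66)]
clip_tail [([185.0, 172.0], 0.85), ([467.0, 112.0], 0.71)]
[[282. 160.]
 [284. 240.]
 [560. 161.]
 [544. 241.]
 [451. 211.]
 [322. 263.]
 [466. 111.]]
```

View pics/w7.png

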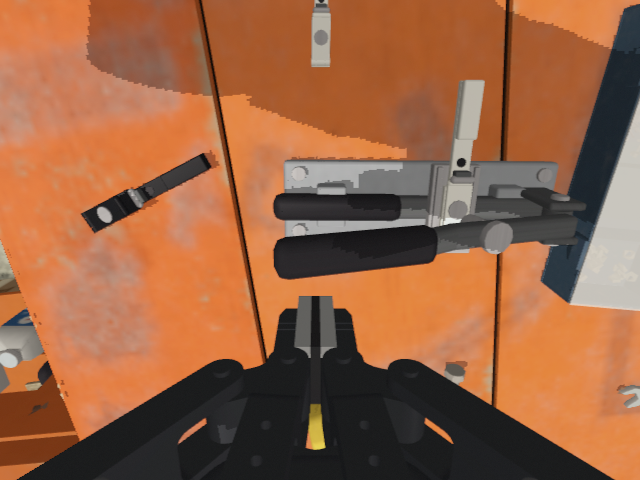

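View pics/w7c.png

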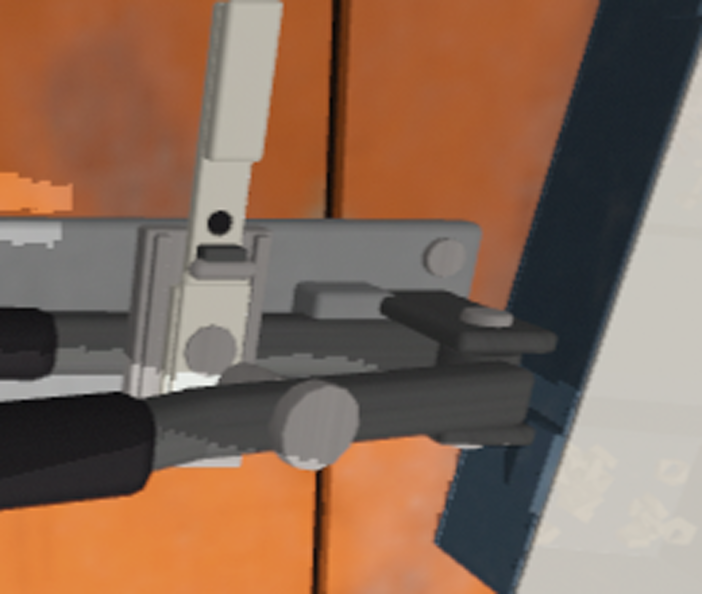

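Emit:
play_rows(series=[{"grip": 0, "dx": -1.9, "dy": 0, "dz": 2.67, "ax": 0, "ay": 0, "az": 0}, {"grip": 0, "dx": -1.9, "dy": 0, "dz": 2.67, "ax": 0, "ay": 0, "az": 0}, {"grip": 0, "dx": -1.9, "dy": 0, "dz": 2.67, "ax": 0, "ay": 0, "az": 0}, {"grip": 0, "dx": -1.97, "dy": 1.0, "dz": 2.68, "ax": 0, "ay": 0, "az": 0}, {"grip": 0, "dx": 0, "dy": 4, "dz": 0, "ax": 0, "ay": 0, "az": 0}, {"grip": 0, "dx": 0, "dy": 2, "dz": 0, "ax": 0, "ay": 0, "az": 0}, {"grip": 0, "dx": 0, "dy": 0, "dz": 0, "ax": 0, "ay": 0, "az": 0}])

```text
time_s: 11.55
position: [619.5, -87.6, 143.1]
eef_rot: [-0.472, 0.53, -0.526, 0.469]
ft_force: [0.1, 0.8, -0.2]
opening: 42.4
```

```bash
python3 look.py w8
```

```text
11.55 [619.5 -87.6 143.1] 42.367542537311245 [-0.2   0.57  1.4   0.    1.18 -0.08]
[[-0.114 -0.007  0.993]
 [-0.993  0.001 -0.114]
 [-0.001 -1.    -0.007]]
snap_pliers [([310.0, 322.0], 0.8)]
anvil []
handle_press []
clip [([163.0, 149.0], 0.73), ([319.0, 349.0], 0.58)]
clip_tail [([24.0, 292.0], 0.96), ([320.0, 250.0], 0.95), ([154.0, 65.0], 0.9)]
[[130. 285.]
 [143. 367.]
 [454. 286.]
 [443. 369.]
 [319. 351.]
 [ 75. 500.]
 [320. 251.]]
```

View pics/w8.png

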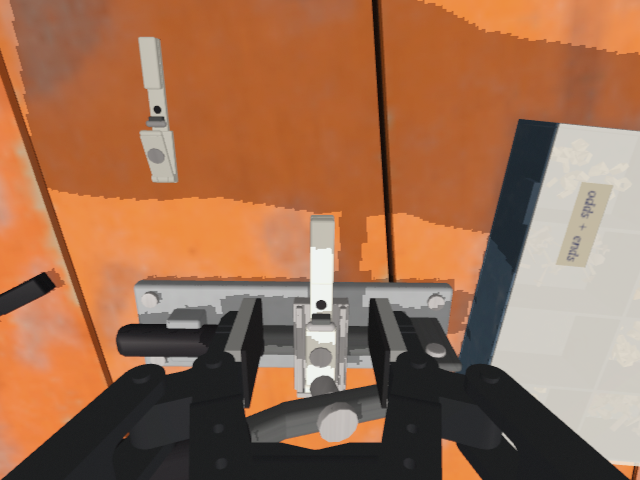

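Emit:
play_rows(series=[{"grip": 0, "dx": 0, "dy": 2.0, "dz": 0.27, "ax": 0, "ay": 0, "az": 0}, {"grip": 0, "dx": 0, "dy": 2.0, "dz": 0, "ax": 0, "ay": 0, "az": 0}, {"grip": 0, "dx": 0, "dy": 2.0, "dz": 0, "ax": 0, "ay": 0, "az": 0}, {"grip": 0, "dx": 0, "dy": 1.3, "dz": 0, "ax": 0, "ay": 0, "az": 0}, {"grip": 0, "dx": 0, "dy": 1.0, "dz": 0, "ax": 0, "ay": 0, "az": 0}, {"grip": 0, "dx": 0, "dy": 0, "dz": 0, "ax": 0, "ay": 0, "az": 0}])

```text
time_s: 12.45
position: [623.5, -88.4, 63.8]
eef_rot: [-0.471, 0.528, -0.527, 0.47]
ft_force: [-0.1, 0.2, -0.2]
opening: 43.0
```

```bash
python3 look.py w9; python3 - <<'E'
from h import *
p=snap('side');cv2.imwrite('pics/s9.png',cv2.resize(p['frame'][170:300,230:380],None,fx=5,fy=4.5,interpolation=2))
E
```

```text
12.45 [623.5 -88.4  63.8] 42.97565197351988 [-0.2   0.67  1.43  0.    1.04 -0.08]
[[-0.114 -0.001  0.993]
 [-0.993  0.    -0.114]
 [-0.    -1.    -0.001]]
snap_pliers [([295.0, 395.0], 0.72)]
anvil [([296.0, 392.0], 0.37)]
handle_press []
clip [([312.0, 451.0], 0.94), ([88.0, 174.0], 0.65)]
clip_tail [([313.0, 323.0], 0.7), ([66.0, 47.0], 0.61)]
[[  53.  353.]
 [  78.  456.]
 [ 494.  354.]
 [ 476.  456.]
 [ 312.  450.]
 [-139.  828.]
 [ 311.  321.]]
```

View pics/w9.png

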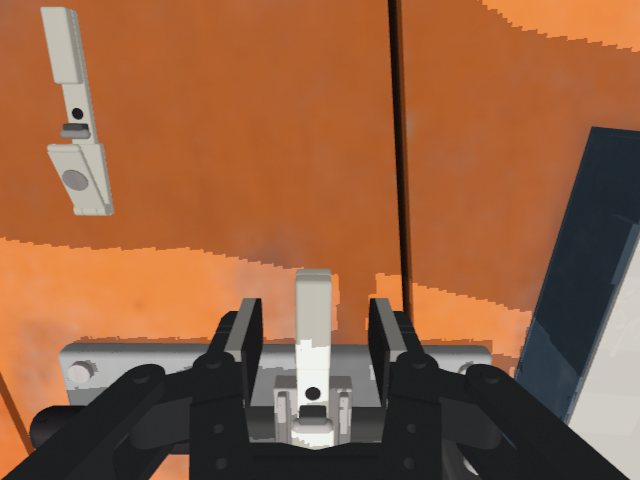

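View pics/s9.png

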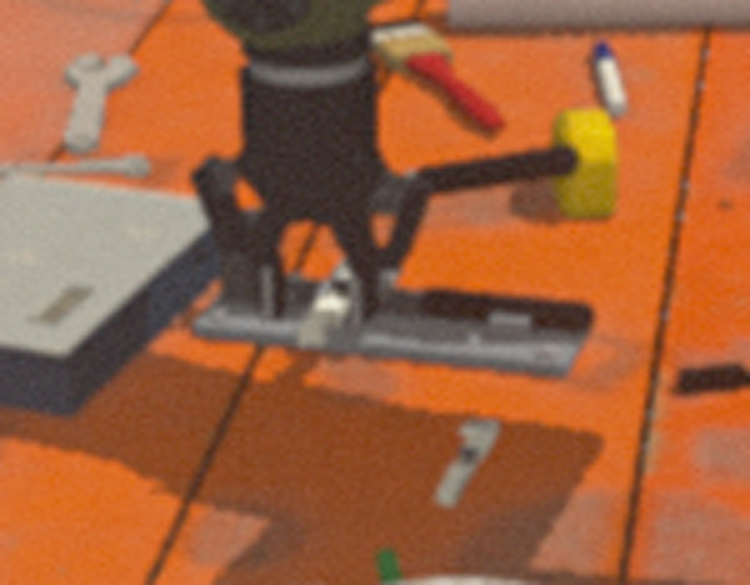

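Emit:
play_rows(series=[{"grip": 0.3, "dx": 0, "dy": 0.35, "dz": -0.1, "ax": 0, "ay": 0, "az": 0}, {"grip": 1, "dx": 0, "dy": 0, "dz": 0, "ax": 0, "ay": 0, "az": 0}, {"grip": 1, "dx": 0, "dy": 0, "dz": 0, "ax": 0, "ay": 0, "az": 0}, {"grip": 1, "dx": 0, "dy": 0, "dz": 0, "ax": 0, "ay": 0, "az": 0}, {"grip": 1, "dx": 0, "dy": 0, "dz": 0, "ax": 0, "ay": 0, "az": 0}, {"grip": 1, "dx": 0, "dy": 0, "dz": 0, "ax": 0, "ay": 0, "az": 0}, {"grip": 1, "dx": 0, "dy": 0, "dz": 0, "ax": 0, "ay": 0, "az": 0}], squeeze=40)

```text
time_s: 13.5
position: [622.8, -88.3, 61.0]
eef_rot: [-0.471, 0.528, -0.528, 0.471]
ft_force: [0.2, -0.6, -1.1]
opening: 12.8
```

Emit:
play_rows(series=[{"grip": 1, "dx": 0, "dy": -0.15, "dz": 0, "ax": 0, "ay": 0, "az": 0}, {"grip": 1, "dx": -0.5, "dy": 0, "dz": 0, "ax": 0, "ay": 0, "az": 0}, {"grip": 1, "dx": -1, "dy": 0, "dz": 0, "ax": 0, "ay": 0, "az": 0}, {"grip": 1, "dx": -1, "dy": 0, "dz": 0, "ax": 0, "ay": 0, "az": 0}, {"grip": 1, "dx": 0, "dy": 0, "dz": 0, "ax": 0, "ay": 0, "az": 0}])

```text
time_s: 14.0
position: [625.8, -61.7, 62.4]
eef_rot: [-0.471, 0.527, -0.527, 0.471]
ft_force: [-0.1, 0.5, -1.0]
opening: 13.1
```

```bash
python3 look.py w10
```

```text
14.0 [625.8 -61.7  62.4] 13.097385944109067 [-0.16  0.67  1.44  0.    1.03 -0.04]
[[-0.113 -0.     0.994]
 [-0.994  0.    -0.113]
 [-0.    -1.    -0.   ]]
snap_pliers [([298.0, 430.0], 0.82)]
anvil []
handle_press [([317.0, 456.0], 0.62)]
clip [([317.0, 455.0], 0.97), ([102.0, 225.0], 0.59)]
clip_tail [([81.0, 115.0], 0.88), ([314.0, 322.0], 0.62)]
[[  63.  396.]
 [  86.  492.]
 [ 489.  397.]
 [ 472.  492.]
 [ 313.  493.]
 [-103.  886.]
 [ 313.  377.]]
```

View pics/w10.png

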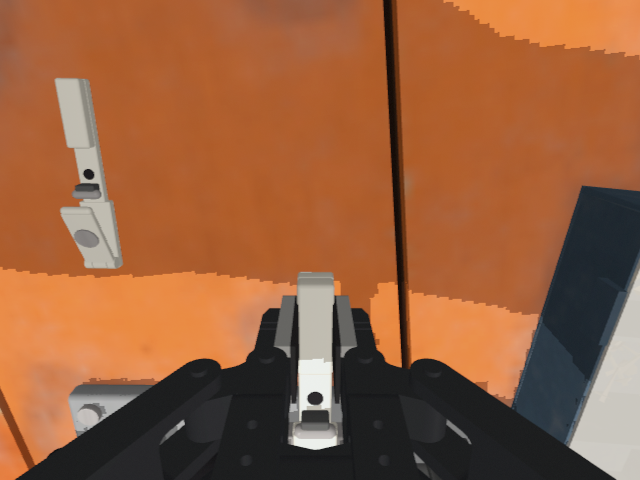

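Emit:
play_rows(series=[{"grip": 1, "dx": -1, "dy": 0, "dz": 0, "ax": 0, "ay": 0, "az": 0}, {"grip": 1, "dx": -1.2, "dy": 0, "dz": 0, "ax": 0, "ay": 0, "az": 0}, {"grip": 1, "dx": -1.2, "dy": 0, "dz": 0, "ax": 0, "ay": 0, "az": 0}, {"grip": 1, "dx": -1.2, "dy": 0, "dz": 0, "ax": 0, "ay": 0, "az": 0}, {"grip": 1, "dx": -1.2, "dy": 0, "dz": 0, "ax": 0, "ay": 0, "az": 0}, {"grip": 1, "dx": -1.2, "dy": 0, "dz": 0, "ax": 0, "ay": 0, "az": 0}, {"grip": 1, "dx": -1.2, "dy": 0, "dz": 0, "ax": 0, "ay": 0, "az": 0}, {"grip": 1, "dx": -1.2, "dy": 0, "dz": 0, "ax": 0, "ay": 0, "az": 0}, {"grip": 1, "dx": -0.8, "dy": 0, "dz": 0, "ax": 0, "ay": 0, "az": 0}, {"grip": 1, "dx": 0, "dy": 0, "dz": 0, "ax": 0, "ay": 0, "az": 0}])

```text
time_s: 15.3
position: [637.4, 39.0, 62.4]
eef_rot: [-0.471, 0.528, -0.528, 0.471]
ft_force: [0.2, -0.3, 0.3]
opening: 12.2
```

```bash
python3 - <<'E'
from h import *
p=snap('side');cv2.imwrite('pics/s11.png',cv2.resize(p['frame'][170:300,230:380],None,fx=5,fy=4.5,interpolation=2))
p=snap('scene');cv2.imwrite('pics/c11.png',cv2.resize(p['frame'][210:330,310:470],None,fx=5,fy=5,interpolation=2))
E
```

```text
(no output)
```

View pics/s11.png

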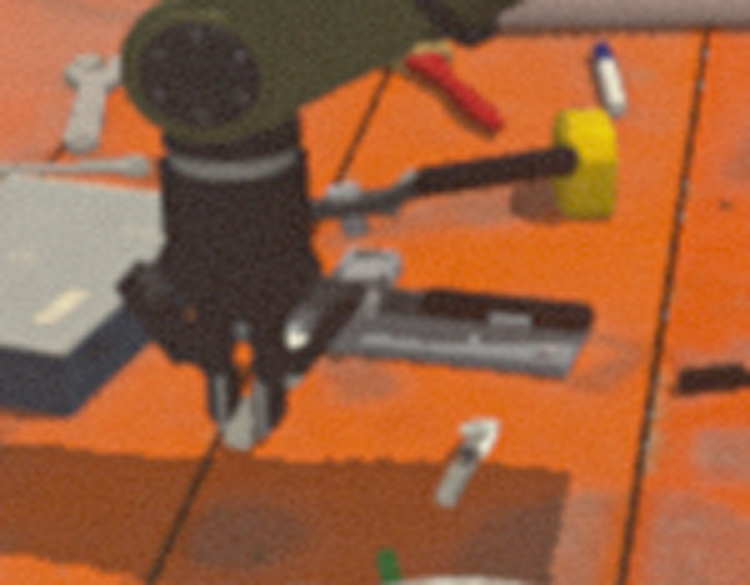

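View pics/c11.png

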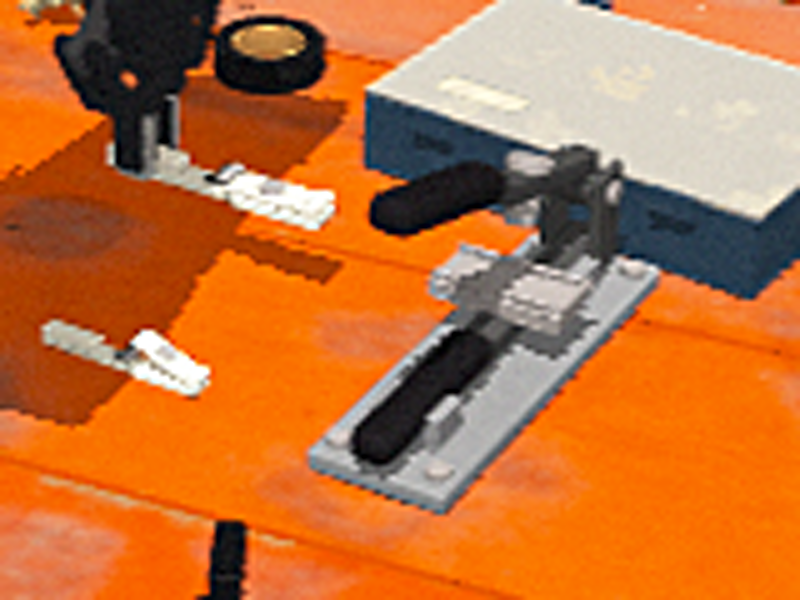

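Emit:
play_rows(series=[{"grip": 1, "dx": 0, "dy": 1.5, "dz": 0, "ax": 0, "ay": 0, "az": 0}, {"grip": 1, "dx": 0, "dy": 1.3, "dz": 0, "ax": 0, "ay": 0, "az": 0}, {"grip": 1, "dx": 0, "dy": 0.8, "dz": 0, "ax": 0, "ay": 0, "az": 0}, {"grip": 1, "dx": 0, "dy": 0.25, "dz": 0, "ax": 0, "ay": 0, "az": 0}, {"grip": 1, "dx": 0, "dy": 0, "dz": 0, "ax": 0, "ay": 0, "az": 0}])

```text
time_s: 15.9
position: [637.1, 37.8, 23.3]
eef_rot: [-0.471, 0.528, -0.528, 0.47]
ft_force: [0.1, -0.6, -0.2]
opening: 12.8
```

```bash
python3 - <<'E'
from h import *
p=snap('scene');cv2.imwrite('pics/c12.png',cv2.resize(p['frame'][210:330,310:470],None,fx=5,fy=5,interpolation=2))
E
```

```text
(no output)
```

View pics/c12.png

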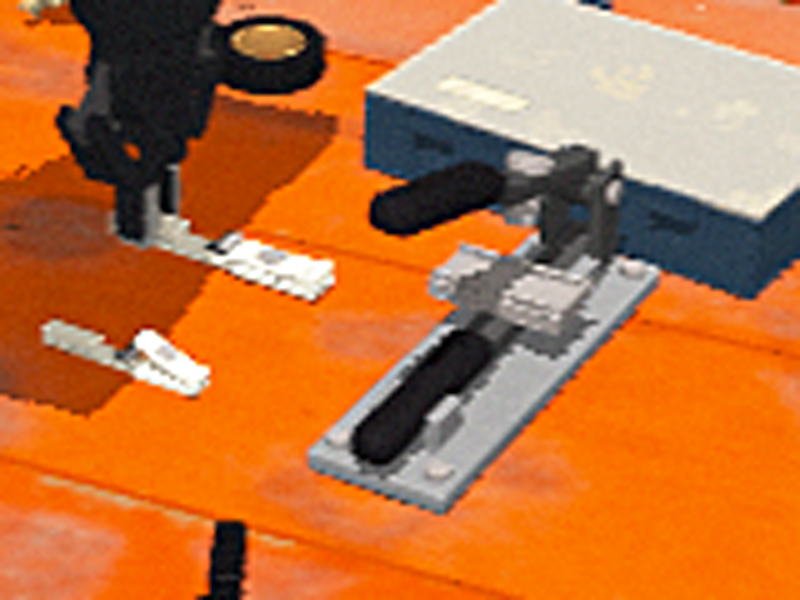

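Emit:
play_rows(series=[{"grip": 1, "dx": 0, "dy": 0.1, "dz": 0, "ax": 0, "ay": 0, "az": 0}, {"grip": 1, "dx": 0, "dy": 0, "dz": 0, "ax": 0, "ay": 0, "az": 0}])

```text
time_s: 16.15
position: [637.4, 37.9, 23.3]
eef_rot: [0.47, -0.528, 0.528, -0.471]
ft_force: [-0.7, 0.2, -0.0]
opening: 12.6
```

Emit:
play_rows(series=[{"grip": 1, "dx": 0, "dy": 0.08, "dz": 0, "ax": 0, "ay": 0, "az": 0}, {"grip": 1, "dx": 0, "dy": 0, "dz": 0, "ax": 0, "ay": 0, "az": 0}])

```text
time_s: 16.35
position: [637.3, 37.9, 22.3]
eef_rot: [0.471, -0.528, 0.528, -0.471]
ft_force: [-1.0, 0.5, -1.3]
opening: 12.7
```

Emit:
play_rows(series=[{"grip": 1, "dx": 0, "dy": 0.08, "dz": 0, "ax": 0, "ay": 0, "az": 0}, {"grip": 1, "dx": 0, "dy": 0, "dz": 0, "ax": 0, "ay": 0, "az": 0}])

```text
time_s: 16.55
position: [637.2, 37.9, 21.3]
eef_rot: [-0.471, 0.528, -0.528, 0.471]
ft_force: [0.1, -0.0, -1.2]
opening: 12.8
```

Emit:
play_rows(series=[{"grip": 1, "dx": 0, "dy": 0.08, "dz": 0, "ax": 0, "ay": 0, "az": 0}, {"grip": 1, "dx": 0, "dy": 0, "dz": 0, "ax": 0, "ay": 0, "az": 0}])

```text
time_s: 16.75
position: [637.4, 37.9, 20.8]
eef_rot: [0.47, -0.528, 0.528, -0.471]
ft_force: [-1.0, 1.4, 2.2]
opening: 12.8
```

Emit:
play_rows(series=[{"grip": 0.5, "dx": 0, "dy": 0, "dz": 0, "ax": 0, "ay": 0, "az": 0}, {"grip": 0.3, "dx": 0, "dy": 0, "dz": 0, "ax": 0, "ay": 0, "az": 0}, {"grip": 0.2, "dx": 0, "dy": 0, "dz": 0, "ax": 0, "ay": 0, "az": 0}, {"grip": 0.2, "dx": 0, "dy": 0, "dz": 0, "ax": 0, "ay": 0, "az": 0}, {"grip": 0.2, "dx": 0, "dy": -1, "dz": 0, "ax": 0, "ay": 0, "az": 0}, {"grip": 0.2, "dx": 0, "dy": -3, "dz": 0, "ax": 0, "ay": 0, "az": 0}, {"grip": 0.2, "dx": 0, "dy": -4, "dz": 0, "ax": 0, "ay": 0, "az": 0}, {"grip": 0.2, "dx": 0, "dy": -4, "dz": 0, "ax": 0, "ay": 0, "az": 0}, {"grip": 0.2, "dx": 0, "dy": -2, "dz": 0, "ax": 0, "ay": 0, "az": 0}, {"grip": 0.2, "dx": 0, "dy": 0, "dz": 0, "ax": 0, "ay": 0, "az": 0}])

```text
time_s: 17.75
position: [638.5, 37.9, 165.1]
eef_rot: [0.469, -0.526, 0.529, -0.472]
ft_force: [-0.8, 0.9, -0.7]
opening: 33.8
```

```bash
python3 look.py w13; python3 - <<'E'
from h import *
p=snap('scene');cv2.imwrite('pics/c13.png',p['frame'][190:370,190:540]);cv2.imwrite('pics/c13.png',cv2.resize(p['frame'][200:370,200:540],None,fx=2.3,fy=2.3,interpolation=2))
p=snap('side');cv2.imwrite('pics/s13.png',cv2.resize(p['frame'][170:300,230:380],None,fx=5,fy=4.5,interpolation=2))
E
```

```text
17.75 [638.5  37.9 165.1] 33.816326299126494 [ 0.    0.57  1.34 -0.    1.22  0.12]
[[-0.114  0.006  0.993]
 [-0.993 -0.    -0.114]
 [-0.001 -1.     0.006]]
snap_pliers [([302.0, 430.0], 0.83)]
anvil []
handle_press []
clip [([183.0, 304.0], 0.82), ([134.0, 38.0], 0.8), ([4.0, 436.0], 0.61)]
clip_tail [([173.0, 120.0], 0.8), ([176.0, 247.0], 0.75), ([63.0, 416.0], 0.74), ([311.0, 219.0], 0.63)]
[[155. 407.]
 [165. 468.]
 [421. 406.]
 [414. 467.]
 [311. 466.]
 [130. 626.]
 [311. 397.]]
```

View pics/w13.png

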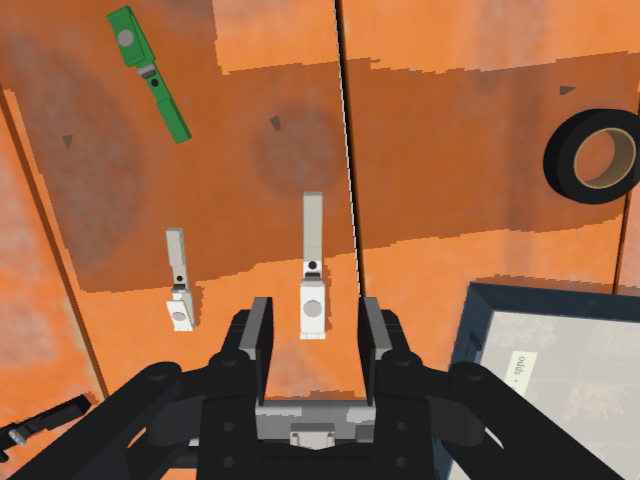

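View pics/c13.png

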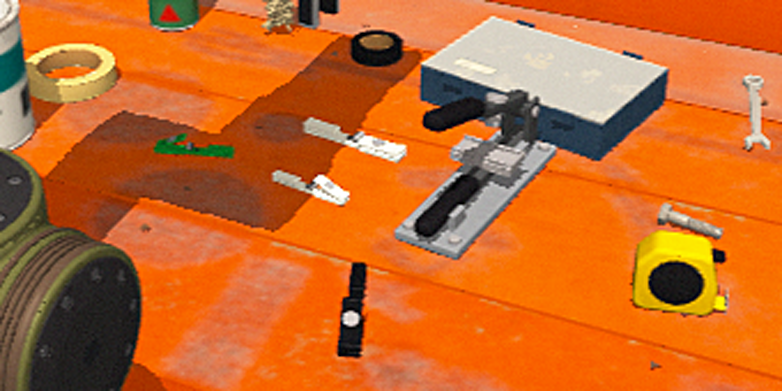

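View pics/s13.png

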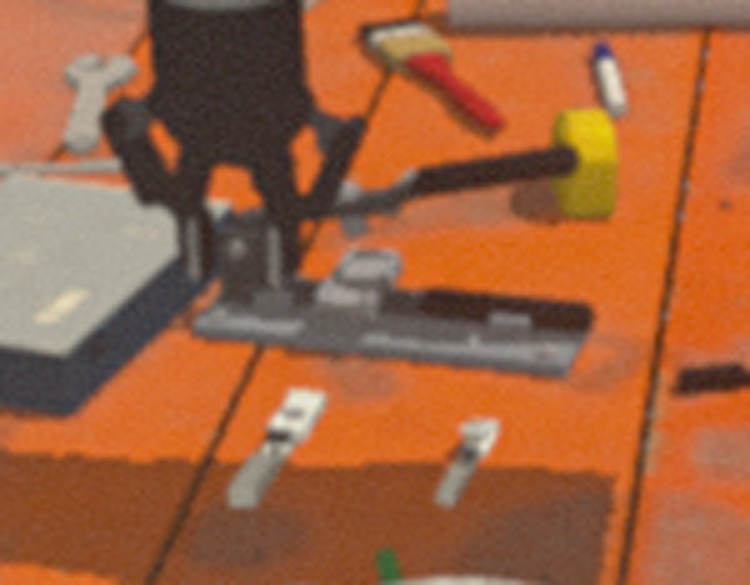

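The clip lies flat and right way up at wrist pixel (312,265), leaf shut and clear of the foot plate. The handle is up, and the tape measure, bolt and masking tape are where they were.

```bash
python3 -c "
from h import *
print(manip.finish_job())"
```

```text
the job is handed in; nothing more can be done
None
```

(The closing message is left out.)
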